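# Shut and lock the gear cover of a candy rope sizer

## Task

Swing the open cover of the gear housing shut, then lock it with its quarter-turn stud: line the stud's wing up with its slot, push it in until it bottoms, turn it a quarter turn clockwise and let go, so that it stays in, caught under the keeper. The stud bottoms at a depth that cannot be seen, so feel for it and press no harder than it takes; leave the loose parts lying around the housing where they are.

Things in the scene. Friction and masses are not known exactly. Their poses are not given: they have to be found in the camera images.
- housing: Grey gear housing fixed to the bench, an open-topped box 170 (x) x 180 (y) mm, 110 mm high, with two gears inside; foot plate 190 x 200 mm. Origin: centre of its underside on the bench. Its x axis points from the hinge side (nearest the robot) to the free edge of the cover, its y axis runs along the hinge, z up.
- hinge (a point): The middle of the cover's hinge line, on the housing's top edge on the robot's side, 110 mm above the bench and 85 mm on the -x side of the housing's origin; axes as the housing's.
- cover (a joint): Hinge angle of the cover, rad: 0 shut and flush; it starts standing open at 0.9 to 1.3 (stop at 1.6). The hinge is stiff and stays where it is left; shutting takes about 2 to 6 N near the free edge, by pushing on the outer face (turned to the robot and upward). Shut, the cover's underside is level with the hinge line and its upper face 116 mm above the bench.
- cover_edge (a point): Middle of the free edge of the cover, on its outer face, 173 mm from the hinge line; it moves with the cover: x points away from the hinge, y along the hinge, z out of the outer face. The cover is a bare aluminium plate 6 mm thick, 180 mm along the hinge (90 mm either side of its middle).
- knob: Black wing knob of the steel stud captive in the cover, on the cover's middle line, 130 mm from the hinge line. Origin: on the stud axis, level with the cover's underside while the stud is out. x runs along the wing, z along the stud axis out of the outer face. Below the cover the stud carries a square cross pin along x, 20 mm long, 5 mm thick, its centre 10 mm below the origin.
- knob_grip (a point): Centre of the knob's wing, 64 mm above the knob's origin; axes as the knob's. The wing is 44 mm long, 12 mm thick, 28 mm high; right below it is a round flange 34 mm across, 4 mm thick, on a stem 12 mm thick. Cover shut and stud out: this point is 174 mm, the top of the wing 188 mm above the bench, the flange's underside 40 mm above the cover's upper face.
- slot (a point): Point in the housing on the stud axis of the shut cover, 45 mm on the +x side of the housing's origin, 96 mm above the bench; axes as the housing's. At it or up to 20 mm below sits the keeper, a steel plate 5 mm thick with a slot 8 mm wide along x, over a cup. Pressing the pin on the keeper (plate or cup floor) with more than 25 N beyond the spring's force breaks it.
- stud_press (a joint): How far the stud is in, m: 0 out, pushed out by a spring of 3 N + 0.15 N/mm. Wing in line with the slot, it goes in and bottoms hard at 13 to 33 mm, never the same. There the pin has 1.5 mm of room below the plate and can turn; higher up the plate blocks it. Wing out of line, the pin stops on the plate 11.5 mm sooner. Turned a quarter and let go, it rises 3.5 mm into a groove and stays in.
- stud_turn (a joint): Turn of the stud, rad, growing clockwise seen from above the shut cover: 0 is the wing in line with the slot (along the housing's x; about 0.15 play), pi/2 the locked position, wing along the hinge. Starts at -0.5 to 0.5, stops at -0.8 and 1.8. Turns easily and stays where left. Under the plate, more than about 0.4 from the slot line, it stays in when let go, so two grasps will do.
- sizing_wheel: Loose steel sizing wheel lying flat, 100 mm across with a grooved rim and a hub, 30 mm high; origin at the centre of its underside. To be left alone.
- guide_shoe: Loose brass guide bar, 120 mm long, up to 38 mm high; origin under its middle. To be left alone.
- star_knob: Loose black star knob, 39 mm across, standing on its head with its steel screw up, 48 mm high; origin at the centre of its underside. To be left alone.

How it is judged:
On the way, in this order (a step that is already met when the one before it is completed fails the run):
1. the cover is shut (value of joint cover below 0.05 rad), for 0.2 s.
2. the stud is pushed in and turned to a quarter turn (value of joint cover below 0.05 rad and value of joint stud_turn above 1.33 rad and value of joint stud_press above 0.006 m), for 0.2 s.
At the end, for the whole second after the job is handed in: The cover is shut (hinge under 0.03 rad); the stud, let go, stays in (at least 6 mm) at a quarter turn (1.33 to 1.78 rad from the slot line), at rest (value of joint cover below 0.03 rad and value of joint stud_turn between 1.33 and 1.78 rad and value of joint stud_press above 0.006 m and linear speed of knob below 0.02 m/s); the robot touches nothing.
It fails at once if the stud's pin is pressed on the keeper with more than 25 N (contact force between knob and housing above 25 N).
It fails at once if a loose part is pushed away (more than 15 mm) (distance of sizing_wheel from where it was at the start of the episode above 0.015 m).
It fails at once if a loose part is pushed away (more than 15 mm) (distance of guide_shoe from where it was at the start of the episode above 0.015 m).
It fails at once if a loose part is pushed away (more than 15 mm) (distance of star_knob from where it was at the start of the episode above 0.015 m).
It also fails if it takes over 48 s, if anything falls off the work surface, if the arm or the gripper's body presses on something with over 40 N, if the wrist force passes 120 N, or if a joint passes its speed limit or range.

## Robot

A 7-joint arm with a two-finger parallel gripper is mounted at the origin on the work surface. World frame = base frame: x ahead of the robot, y to its left, z up, the work surface at z = 0. Lengths are in m, angles in rad, forces in N, time in s.
With the tool pointing down it reaches from about 0.4 to 0.85 m from the base axis. Payload 6.9 kg.
Tool frame: the origin (TCP) lies between the finger pads; the fingertips stand 11 mm ahead of it and the grasp point (between the pads) lies 8 mm behind it; z points along the fingers, y is the direction in which the jaws open and shut (so a half turn about z gives the same grasp; the last joint's range is limited). The gripper opens to 85 mm and grips with 20 to 120 N. Pads are 22 mm wide; open, the fingers measure 114 mm over their backs; the gripper's body (76 mm by 85 mm) begins 54 mm behind the grasp point. The pads swing forward as they close: fully open they stand 13 mm farther back than shut.
Start: joints at [1.345, 0.507, -0.238, 1.5, 0.126, 1.149, -0.155], TCP at [0.203, -0.591, 0.242] pointing down, gripper open.
Joint ranges: [-3.08, 3.08], [-0.24, 2.05], [-1.43, 1.35], [0, 2.5], [-1.52, 4.66], [0.17, 1.96], [-2.89, 2.89]. Speed limits (rad/s): [2.39, 2.39, 3.14, 3.14, 3.14, 3.14, 3.14].

## Interface

Orientations are given as a unit quaternion [x, y, z, w].
In Python, from station import read_state, camera, hand_in gives the robot as it stands. The module is installed in compiled form; this text tells all that it offers.
- The arm moves only by the tool servo_tool, never from a script. Its arguments are lists of equal length, an entry for each row: "slide": the shift along the world's x, y, z in m, a list of three; "angular": the turn, a rotation vector about the world's x, y, z in rad, a list of three; "jaw": the opening in per cent of the stroke, from 0 (shut) to 100 (fully open). In form: {"slide": [[x, y, z], ...], "angular": [[rx, ry, rz], ...], "jaw": [jaw, ...]}. A call has 1 to 5 rows; each row is the pose to reach, as a shift and turn from the pose measured when the call began; what a row does not reach only later rows make up. A row lasts 1/10 s, in which the tool goes at most 50 mm and 8.59 degrees, less where a joint would pass 70% of its speed; a pose out of reach is approached as far as the arm can. A call with a gripper value outside its range is refused whole. The fingers move at their own pace and stop on an object; "newtons" is the grip in N (left out, the last holds). Time passes only in rows, so rows that repeat a pose let the fingers close. It gives the time, the measured TCP pose, the force and the opening at its end, in the units of the state.
- read_state(): the state, without advancing time (a new reading comes with each control period).
- camera(name): name is "side" or "top" or "wrist"; returns a dict with "pixels" (420x560x3 uint8, red, green, blue), "fov_y" (degrees; the focal length in pixels is half the picture's height over the tangent of half this angle, whatever the lens; pixels are square), "cx", "cy" (the principal point, pixels), "R" (3x3) and "t" (3): a world point X has camera coordinates R X + t; the wrist camera has in their place "mount" (4x4, takes a point from camera to tool coordinates, whose origin is the TCP and whose axes are the flange's). Camera axes: x right, y down, z forward; pixel columns grow to the right and rows downward; lengths in m; the calibration is good to about 2 mm. The wrist camera is an equidistant fisheye: a pixel r from the principal point sees the ray r / f radians off the axis. A picture is of the moment at which its call begins: read the wrist's pose just before it. There is no depth.
- hand_in(): hands the job in, once; it reports no verdict.
The state is a dict: "time": time; "q": joint angles; "joint_velocities": joint speeds; "effort": joint torques, N m; "eef_pos": TCP position; "eef_rot": TCP orientation; "ft_force": force on the tool from outside, world axes, zero at the start; "torque": the same for the moment, N m; "finger_gap": finger opening in m.
Only numpy, scipy, OpenCV 4.12 (cv2) and the standard library are available. Lean on these libraries where they do the work, as an engineer would, in place of code of your own. Each camera call takes 0.05 s, during which the arm holds its last target. There are 200 camera calls.

## Working session

There is one attempt and no reset: what is moved stays moved. The work goes in short steps, Python scripts to look and compute and a tool call to move; the robot and the scene stay as the last step left them, time stands still between calls to the robot, and variables do not carry over. Pictures are saved under pics/ and viewed, about 8 in all and at most 12, crops included, and the job is handed in when it is done.

Besides the shell and the picture viewer there is one more tool, called after "Request:" in YAML: its name, and indented under it one key for each argument. servo_tool: Moves the arm, as the interface text tells. Its arguments: {"type":"object","properties":{"slide":{"type":"array","items":{"type":"array","items":{"type":"number"}}},"angular":{"type":"array","items":{"type":"array","items":{"type":"number"}}},"jaw":{"type":"array","items":{"type":"number"}},"newtons":{"type":"number"}},"required":["slide","angular","jaw"]}

```bash
mkdir -p pics
cat > h.py <<'E'
import numpy as np, cv2
from station import read_state, camera, hand_in
from scipy.spatial.transform import Rotation as Ro
def f(c): return c["pixels"].shape[0]/2/np.tan(np.radians(c["fov_y"])/2)
def proj(c,X):
    p=np.atleast_2d(X)@np.array(c["R"]).T+np.array(c["t"]); return p[:,:2]/p[:,2:]*f(c)+[c["cx"],c["cy"]]
def ray(c,u,v):
    R=np.array(c["R"]); d=R.T@np.array([(u-c["cx"])/f(c),(v-c["cy"])/f(c),1]); return -R.T@np.array(c["t"]),d
def onz(c,u,v,z):
    o,d=ray(c,u,v); return o+d*(z-o[2])/d[2]
def tri(c1,p1,c2,p2):
    o1,d1=ray(c1,*p1);o2,d2=ray(c2,*p2)
    s=np.linalg.lstsq(np.stack([d1,-d2],1),o2-o1,rcond=None)[0]
    a,b=o1+d1*s[0],o2+d2*s[1]; return (a+b)/2,np.linalg.norm(a-b)
def save(n,im): cv2.imwrite(f"pics/{n}.png",im[:,:,::-1])
E
python3 - <<'E'
from h import *
s=read_state(); print(s["time"],s["eef_pos"],s["eef_rot"],s["ft_force"],s["finger_gap"])
for n in("side","top"):
    c=camera(n); save(n+"0",c["pixels"]); print(n,c["fov_y"],c["cx"],c["cy"],np.round(c["R"],3).tolist(),c["t"])
E
```

```text
0.0 [ 0.20275992 -0.59068896  0.24144466] [ 9.86352222e-01  1.64646684e-01 -1.71332122e-04 -8.56695913e-04] [ 0.52144908 -0.49515189  1.05053516] 0.08558401241174185
side 47.79597586668118 281.2324347214198 207.9976533027126 [[0.909, -0.418, -0.006], [-0.276, -0.59, -0.759], [0.314, 0.691, -0.651]] [-0.53517091  0.28735342  0.84580923]
top 52.912034600250486 271.2903796619177 209.3662732391176 [[0.025, -0.999, 0.033], [-0.994, -0.029, -0.102], [0.103, -0.03, -0.994]] [0.00739972 0.60488352 0.92725701]
```

View pics/side0.png

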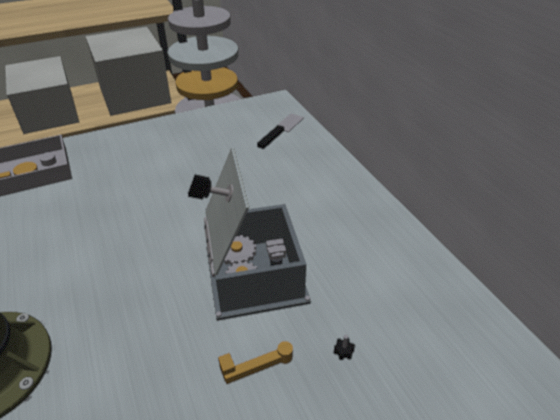

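View pics/top0.png

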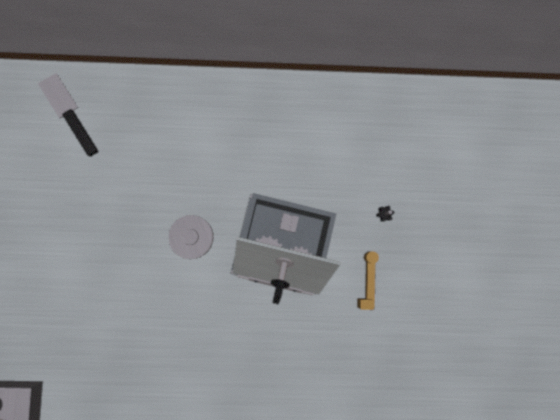

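The side view shows the housing around (260,260), the open cover, the knob at (200,187), the guide bar at (257,361) and the star knob at (345,347). In the top view the housing is at (290,240), the knob at (280,288), the wheel at (190,237), the bar at (369,280) and the star knob at (385,213). I'll zoom in to get corner pixels.

Run:
```python
from h import *
a=cv2.imread("pics/top0.png")[185:310,225:345]; b=cv2.imread("pics/side0.png")[145:320,180:315]
a=cv2.resize(a,(384,400),interpolation=cv2.INTER_CUBIC); b=cv2.resize(b,None,fx=3,fy=3,interpolation=cv2.INTER_CUBIC)
a=cv2.convertScaleAbs(a,alpha=1.5);b=cv2.convertScaleAbs(b,alpha=1.5)
o=np.zeros((525,384+b.shape[1],3),np.uint8); o[:400,:384]=a;o[:,384:]=b
for i in range(0,384,32):o[:6,i]=255   # top ticks each 10px
for i in range(0,400,32):o[i,:6]=255
for i in range(0,405,30):o[:6,384+i]=(0,0,255)
for i in range(0,525,30):o[i,384:390]=(0,0,255)
cv2.imwrite("pics/zoom0.png",o)
```

```text
(no output)
```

View pics/zoom0.png

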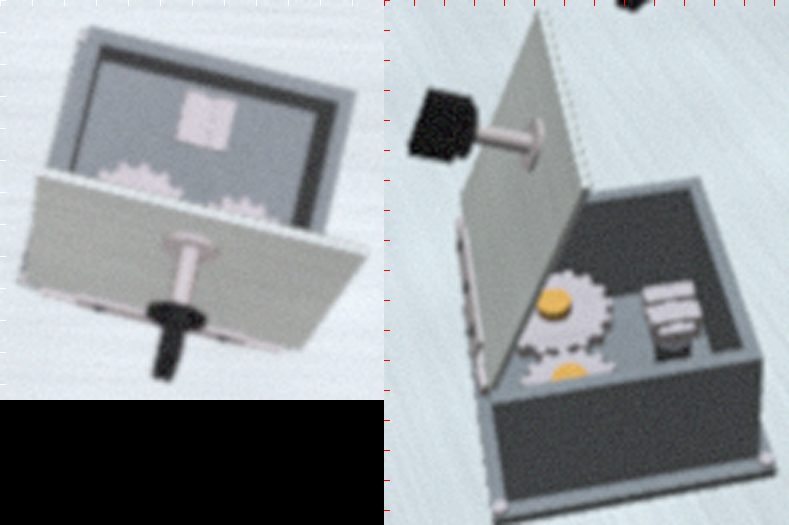

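Run:
```python
from h import *
t=camera("top");s=camera("side")
T=lambda x,y:(225+x/3.2,185+y/3.2)
S=lambda x,y:(180+(x-384)/3,145+y/3)
p=lambda n,a,b:print(n,*[np.round(v,4) for v in tri(t,T(*a),s,S(*b))])
p("farL",(88,28),(697,180));p("farR",(355,93),(760,360))
L=onz(t,*T(88,28),.11);R=onz(t,*T(355,93),.11);print("top z",L,R,np.linalg.norm(L-R))
L2=onz(s,*S(697,180),.11);R2=onz(s,*S(760,360),.11);N2=onz(s,*S(491,403),.11);print("side z",L2,R2,np.linalg.norm(L2-R2),N2,np.linalg.norm(N2-R2))
N=onz(t,*T(300,350),.116);print("nearR cover",N)
p("covL",(38,173),(537,12));p("covR",(368,257),(588,188))
p("wing top end mid",(160,378),(425,125));p("flange",(177,318),(472,128))
for nm,(A,B) in dict(top=(L,R),side=(L2,R2)).items():
    y=(A-B)[:2];y/=np.linalg.norm(y);x=np.array([y[1],-y[0]])
    print(nm,"yaw",np.arctan2(x[1],x[0]),"centre",(A+B)[:2]/2-.085*x)
for n,px,z in(("wheel",(190,237),.03),("shoe",(369,280),.03),("star",(385,213),.03)):print(n,onz(t,*px,z))
```

```text
farL [0.6279 0.0663 0.1074] 0.0007
farR [ 0.5897 -0.1092  0.109 ] 0.0013
top z [0.62788575 0.06616969 0.11      ] [ 0.59028516 -0.10924289  0.11      ] 0.17939727163932073
side z [0.62628695 0.06358507 0.11      ] [ 0.58865726 -0.10984206  0.11      ] 0.17746257036154456 [ 0.42581068 -0.07248173  0.11      ] 0.16707723566259475
nearR cover [ 0.42475297 -0.07459283  0.116     ]
covL [0.5272 0.088  0.2661] 0.0015
covR [ 0.4897 -0.088   0.2693] 0.0031
wing top end mid [0.4263 0.019  0.2576] 0.0094
flange [0.4547 0.0111 0.2516] 0.0038
top yaw -0.21115972349339096 centre [ 0.52597343 -0.00372111]
side yaw -0.21366499504644632 centre [ 0.52440498 -0.00510484]
wheel [0.53701873 0.2045156  0.03      ]
shoe [ 0.45110321 -0.20027766  0.03      ]
star [ 0.60366932 -0.23697985  0.03      ]
```

Request:
servo_tool:
  slide:
    - [0.022,0.024,0.004]
    - [0.044,0.048,0.008]
    - [0.065,0.072,0.012]
    - [0.087,0.096,0.016]
    - [0.108,0.12,0.02]
  angular:
    - [0,0,0.13]
    - [0,0,0.26]
    - [0,0,0.39]
    - [0,0,0.52]
    - [0,0,0.65]
  jaw: [0,0,0,0,0]

```text
time: 0.7
eef_pos: [0.3116, -0.4697, 0.2618]
eef_rot: [0.881, 0.473, -0.0, -0.001]
ft_force: [0.2, 0.2, 0.3]
finger_gap: 0.0125
```

Request:
servo_tool:
  slide:
    - [0.022,0.024,0]
    - [0.044,0.048,0]
    - [0.065,0.072,0]
    - [0.087,0.096,0]
    - [0.108,0.12,0]
  angular:
    - [0,0,0.13]
    - [0,0,0.26]
    - [0,0,0.39]
    - [0,0,0.52]
    - [0,0,0.65]
  jaw: [0,0,0,0,0]

```text
time: 1.2
eef_pos: [0.4203, -0.3487, 0.2618]
eef_rot: [0.682, 0.732, -0.001, -0.0]
ft_force: [0.7, -0.4, -0.2]
finger_gap: 0.0002
```

Request:
servo_tool:
  slide:
    - [0.003,0.03,0]
    - [0.006,0.06,0]
    - [0.009,0.09,0]
    - [0.011,0.12,0]
    - [0.014,0.148,0]
  angular:
    - [0,0,0.13]
    - [0,0,0.26]
    - [0,0,0.39]
    - [0,0,0.52]
    - [0,0,0.65]
  jaw: [0,0,0,0,0]

```text
time: 1.7
eef_pos: [0.434, -0.1993, 0.2618]
eef_rot: [0.41, 0.912, -0.001, -0.0]
ft_force: [0.9, -1.1, 0.4]
finger_gap: -0.0001
```

Request:
servo_tool:
  slide:
    - [0.003,0.029,0]
    - [0.006,0.058,0.001]
    - [0.008,0.087,0.002]
    - [0.011,0.116,0.002]
    - [0.014,0.145,0.002]
  angular:
    - [0,0,0.127]
    - [0,0,0.254]
    - [0,0,0.38]
    - [0,0,0.507]
    - [0,0,0.634]
  jaw: [0,0,0,0,0]

```text
time: 2.2
eef_pos: [0.4479, -0.0533, 0.2639]
eef_rot: [0.103, 0.995, -0.001, 0.0]
ft_force: [1.2, 0.4, -0.7]
finger_gap: 0.0001
```

Run:
```python
from h import *
s=read_state();print(s["eef_pos"],s["q"],s["ft_force"])
c=camera("side");save("s1",cv2.resize(c["pixels"][130:310,120:340],None,fx=2.5,fy=2.5))
# arc in hinge frame: front corner r=.155 on outer face; tool half width .011, tip .011
xh=np.array([.9776,-.2104]);yh=np.array([.2104,.9776]);h=np.array([.4424,.0137])
for th in[1.13,1.0,.9,.8,.7,.6,.5,.4,.3,.2,.1,.05,0]:
    X=.155*np.cos(th)-.006*np.sin(th)-.011; Z=.11+.155*np.sin(th)+.006*np.cos(th)+.011
    print(th,np.round([*(h+X*xh-.065*yh),Z],4))
```

```text
[ 0.447925   -0.0532834   0.26391183] [ 0.84761624  0.3371555  -1.05584732  1.88889997  0.33034874  1.10489258
  1.02908944] [ 1.19340248  0.4184077  -0.74828768]
1.13 [ 0.4773 -0.0603  0.2637]
1.0 [ 0.4949 -0.0641  0.2547]
0.9 [ 0.5076 -0.0668  0.2461]
0.8 [ 0.5193 -0.0693  0.2364]
0.7 [ 0.5301 -0.0717  0.2254]
0.6 [ 0.5397 -0.0737  0.2135]
0.5 [ 0.5481 -0.0755  0.2006]
0.4 [ 0.5553 -0.0771  0.1869]
0.3 [ 0.561  -0.0783  0.1725]
0.2 [ 0.5653 -0.0792  0.1577]
0.1 [ 0.5682 -0.0799  0.1424]
0.05 [ 0.569  -0.08    0.1347]
0 [ 0.5695 -0.0801  0.127 ]
```

View pics/s1.png

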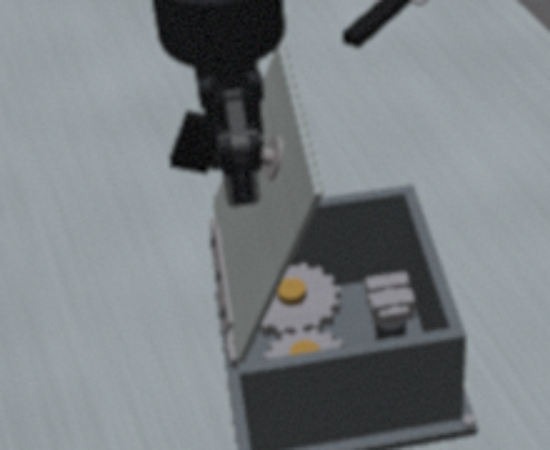

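The fingertips (about (242,195) in the crop) are in front of the cover face and clear of the knob, so I'll swing the cover now.

Request:
servo_tool:
  slide:
    - [0.015,-0.004,0]
    - [0.03,-0.007,0]
    - [0.039,-0.009,-0.005]
    - [0.047,-0.011,-0.009]
    - [0.06,-0.0135,-0.018]
  angular:
    - [0,0,0]
    - [0,0,0]
    - [0,0,0]
    - [0,0,0]
    - [0,0,0]
  jaw: [0,0,0,0,0]

```text
time: 2.75
eef_pos: [0.5085, -0.0619, 0.2463]
eef_rot: [0.096, 0.995, 0.0, 0.001]
ft_force: [-0.0, -0.4, 1.8]
finger_gap: 0.0
```

Request:
servo_tool:
  slide:
    - [0.006,-0.001,-0.005]
    - [0.012,-0.0025,-0.01]
    - [0.0225,-0.005,-0.0207]
    - [0.032,-0.007,-0.0326]
    - [0.0405,-0.0087,-0.0455]
  angular:
    - [0,0,0]
    - [0,0,0]
    - [0,0,0]
    - [0,0,0]
    - [0,0,0]
  jaw: [0,0,0,0,0]

```text
time: 3.25
eef_pos: [0.55, -0.0709, 0.1996]
eef_rot: [0.097, 0.995, 0.0, 0.001]
ft_force: [-0.4, 0.0, -0.3]
finger_gap: 0.0002
```

Request:
servo_tool:
  slide:
    - [0.004,-0.001,-0.007]
    - [0.007,-0.0016,-0.0137]
    - [0.0128,-0.0028,-0.028]
    - [0.017,-0.0037,-0.043]
    - [0.02,-0.0044,-0.058]
  angular:
    - [0,0,0]
    - [0,0,0]
    - [0,0,0]
    - [0,0,0]
    - [0,0,0]
  jaw: [0,0,0,0,0]

```text
time: 3.75
eef_pos: [0.5703, -0.0755, 0.1403]
eef_rot: [0.097, 0.995, 0.0, 0.001]
ft_force: [-1.0, 0.2, -0.2]
finger_gap: 0.0002
```

Request:
servo_tool:
  slide:
    - [0,0,-0.004]
    - [0,0,-0.007]
    - [0,0,-0.01]
    - [0,0,-0.012]
    - [0,0,-0.013]
  angular:
    - [0,0,0]
    - [0,0,0]
    - [0,0,0]
    - [0,0,0]
    - [0,0,0]
  jaw: [0,0,0,0,0]

```text
time: 4.25
eef_pos: [0.5703, -0.0754, 0.1275]
eef_rot: [0.097, 0.995, -0.0, 0.001]
ft_force: [-1.1, 0.3, -0.3]
finger_gap: 0.0001
```

Run:
```python
from h import *
c=camera("side");a=cv2.resize(c["pixels"][130:310,120:340],None,fx=1.8,fy=1.8)
c=camera("top");b=cv2.resize(c["pixels"][130:310,180:400],None,fx=1.8,fy=1.8)
save("s2",np.hstack([a,b]));print(read_state()["q"])
```

```text
[ 0.6156385   0.66826573 -0.86857656  1.78480063  0.60808397  0.97724446
  0.87491831]
```

View pics/s2.png

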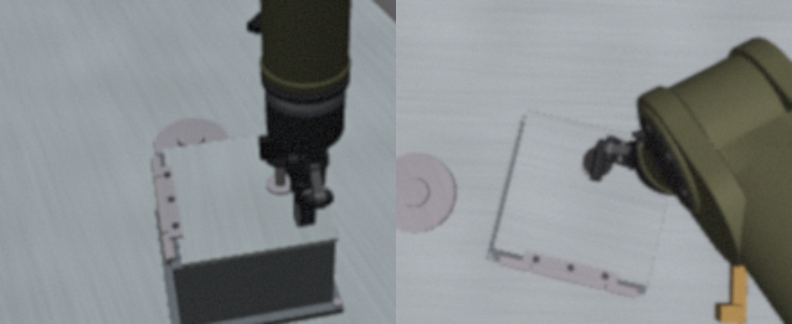

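The cover now lies shut or very nearly so, with the fingertips on it beside the knob. I'll press gently until I feel it.

Request:
servo_tool:
  slide:
    - [0,0,-0.001]
    - [0,0,-0.002]
    - [0,0,-0.002]
  angular:
    - [0,0,0]
    - [0,0,0]
    - [0,0,0]
  jaw: [0,0,0]

```text
time: 4.65
eef_pos: [0.5705, -0.0755, 0.127]
eef_rot: [0.097, 0.995, -0.001, 0.002]
ft_force: [-4.4, 0.3, 11.5]
finger_gap: 0.0001
```

Request:
servo_tool:
  slide:
    - [0,0,-0.001]
    - [0,0,-0.002]
    - [0,0,-0.002]
  angular:
    - [0,0,0]
    - [0,0,0]
    - [0,0,0]
  jaw: [0,0,0]

```text
time: 4.95
eef_pos: [0.5705, -0.0754, 0.127]
eef_rot: [0.097, 0.995, -0.001, 0.002]
ft_force: [-6.5, -1.3, 17.0]
finger_gap: -0.0001
```

Request:
servo_tool:
  slide:
    - [0,0,0.03]
    - [0,0,0.065]
    - [0,0,0.1]
    - [0,0,0.14]
    - [0,0,0.17]
  angular:
    - [0,0,0]
    - [0,0,0]
    - [0,0,0]
    - [0,0,0]
    - [0,0,0]
  jaw: [0,0,0,50,70]

```text
time: 5.45
eef_pos: [0.5707, -0.0751, 0.2997]
eef_rot: [0.097, 0.995, -0.001, 0.003]
ft_force: [-0.1, 0.5, -0.2]
finger_gap: 0.0285
```

Request:
servo_tool:
  slide:
    - [0,0.02,0]
    - [0,0.04,0]
    - [0,0.061,0]
    - [0,0.061,0]
    - [0,0.061,0]
  angular:
    - [0,0,0]
    - [0,0,0]
    - [0,0,0]
    - [0,0,0]
    - [0,0,0]
  jaw: [100,100,100,100,100]

```text
time: 5.95
eef_pos: [0.5707, -0.0141, 0.2999]
eef_rot: [0.096, 0.995, -0.002, 0.004]
ft_force: [0.4, -0.6, 0.0]
finger_gap: 0.0851
```

Run:
```python
from h import *
s=read_state();print(s["eef_pos"],s["eef_rot"],s["ft_force"])
c=camera("wrist");np.save("w.npy",c["pixels"]);print(c["mount"],c["fov_y"],c["cx"],c["cy"])
d=camera("side")
a=c["pixels"]; b=cv2.resize(d["pixels"][140:300,190:340],None,fx=1.6,fy=1.6)
o=np.zeros((420,800,3),np.uint8);o[:,:560]=a;o[:b.shape[0],560:560+b.shape[1]]=b;save("w3",o);save("w3full",a)
```

```text
[ 0.57073244 -0.01408801  0.29985358] [ 0.09614012  0.99536002 -0.00153604  0.00362719] [ 0.39009127 -0.60625314  0.03523544]
[[ 5.44512150e-04 -9.56382923e-01 -2.92115402e-01  7.45413852e-02]
 [ 9.99999664e-01  3.41993294e-04  7.44347681e-04 -2.13745576e-04]
 [-6.11979902e-04 -2.92115709e-01  9.56382788e-01 -1.30883069e-01]
 [ 0.00000000e+00  0.00000000e+00  0.00000000e+00  1.00000000e+00]] 65.70646984690485 279.2261126629289 211.93154212954096
```

View pics/w3.png

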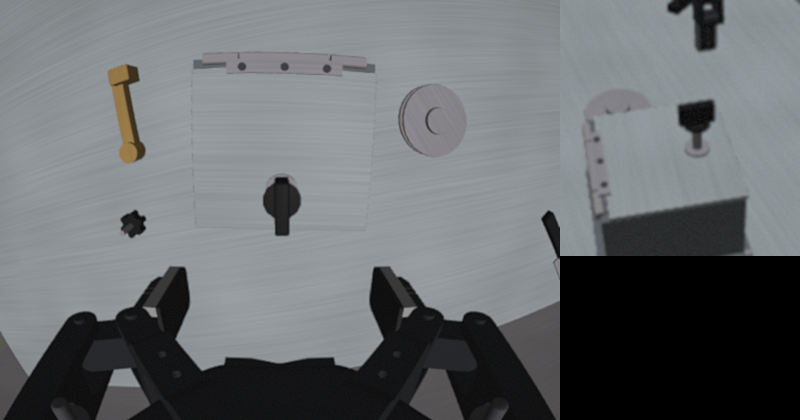

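The wrist view shows the cover shut, with the wing's top face running from about (282,180) to (282,235), almost in line with the hinge-to-edge direction. The fingers are wide open and clear, and the loose parts haven't moved. Next I'll measure the wing's axis on the z=0.188 plane.

```bash
cat >> h.py <<'E'
def wray(c,s,u,v):
    F=f(c);x,y=u-c["cx"],v-c["cy"];r=np.hypot(x,y);a=r/F
    d=np.array([x/r*np.sin(a),y/r*np.sin(a),np.cos(a)]) if r else np.array([0,0,1.])
    M=np.array(c["mount"]);R=Ro.from_quat(s["eef_rot"]).as_matrix()
    return np.array(s["eef_pos"])+R@M[:3,3],R@M[:3,:3]@d
def wz(c,s,u,v,z):
    o,d=wray(c,s,u,v);return o+d*(z-o[2])/d[2]
E
python3 - <<'E'
from h import *
s=read_state();c=camera("wrist");g=cv2.cvtColor(c["pixels"],cv2.COLOR_RGB2GRAY)
P=[]
for v in range(172,242,3):
    u=np.where(g[v,255:310]<60)[0]+255
    if len(u):
        A=wz(c,s,u.min()-.5,v,.188);B=wz(c,s,u.max()+.5,v,.188);w=np.linalg.norm(A-B);print(v,u.min(),u.max(),np.round((A+B)[:2]/2,4),round(w,4),g[v,282])
        if w<.016:P.append((A+B)[:2]/2)
P=np.array(P);print("wing yaw",*[np.arctan2(*(e[::-1])) for e in [np.linalg.svd(P-P.mean(0))[2][0]]])
# cover lateral edges at z=.116, free edge & hinge corners
for uv in((192,72),(193,226),(367,230),(376,72)):print(uv,wz(c,s,*uv,.116))
xh=np.array([.9776,-.2104]);print("tool yaw",Ro.from_quat(s["eef_rot"]).as_matrix()[:,0])
E
```

```text
178 277 288 [ 0.5451 -0.008 ] 0.0091 14
181 276 289 [ 0.5474 -0.0085] 0.0106 14
184 274 291 [ 0.5497 -0.0089] 0.0137 33
187 270 295 [ 0.552  -0.0094] 0.0198 38
190 268 298 [ 0.5543 -0.0094] 0.0237 37
193 266 299 [ 0.5566 -0.0103] 0.0261 39
196 265 300 [ 0.5589 -0.0107] 0.0277 38
199 265 300 [ 0.5613 -0.0112] 0.0278 37
202 265 301 [ 0.5637 -0.0112] 0.0286 38
205 266 300 [ 0.5661 -0.0117] 0.0271 38
208 267 299 [ 0.5685 -0.0122] 0.0257 38
211 269 297 [ 0.5708 -0.0126] 0.0226 35
214 272 293 [ 0.5732 -0.0135] 0.0172 38
217 276 290 [ 0.5757 -0.0136] 0.0118 37
220 277 289 [ 0.5781 -0.014 ] 0.0102 36
223 277 289 [ 0.5806 -0.0145] 0.0102 36
226 277 289 [ 0.583 -0.015] 0.0103 37
229 277 289 [ 0.5855 -0.0155] 0.0103 34
232 277 289 [ 0.588  -0.0159] 0.0103 33
wing yaw -0.18072033188000544
(192, 72) [ 0.43791123 -0.075479    0.116     ]
(193, 226) [ 0.5908757  -0.11212496  0.116     ]
(367, 230) [0.63058964 0.06696078 0.116     ]
(376, 72) [0.47159838 0.09947792 0.116     ]
tool yaw [-0.98105005  0.19362757 -0.00701177]
```

Run:
```python
from h import *
s=read_state();y=-.212+np.pi
D=np.array([[np.cos(y),np.sin(y),0],[np.sin(y),-np.cos(y),0],[0,0,-1]]).T
D=np.stack([[np.cos(y),np.sin(y),0],[np.sin(y),-np.cos(y),0],[0,0,-1]],1)
print((Ro.from_matrix(D)*Ro.from_quat(s["eef_rot"]).inv()).as_rotvec(), s["eef_pos"])
```

```text
[ 0.00373272  0.00623919 -0.01679437] [ 0.57079951 -0.01538944  0.29947394]
```

Request:
servo_tool:
  slide:
    - [-0.001,0.002,-0.02]
    - [-0.001,0.002,-0.045]
    - [-0.001,0.002,-0.07]
    - [-0.001,0.002,-0.09]
    - [-0.001,0.002,-0.09]
  angular:
    - [0.004,0.006,-0.017]
    - [0.004,0.006,-0.017]
    - [0.004,0.006,-0.017]
    - [0.004,0.006,-0.017]
    - [0.004,0.006,-0.017]
  jaw: [70,55,55,55,55]

```text
time: 6.6
eef_pos: [0.5684, -0.0151, 0.2068]
eef_rot: [0.107, 0.994, -0.0, -0.002]
ft_force: [-0.3, -0.5, -0.2]
finger_gap: 0.0466
```

Run:
```python
from h import *
s=read_state();print(s["eef_pos"],Ro.from_quat(s["eef_rot"]).as_matrix().round(4)[:,0],s["ft_force"],s["finger_gap"],s["q"])
c=camera("wrist");save("w4",c["pixels"][150:,:])
```

```text
[ 0.56844653 -0.01511454  0.20682868] [-0.9772  0.2121  0.0045] [-0.28229136 -0.47471593 -0.18916045] 0.046619113281458464 [ 0.55126124  0.57817253 -0.92454303  1.69641834  0.50239583  1.12880338
  0.83780818]
```

View pics/w4.png

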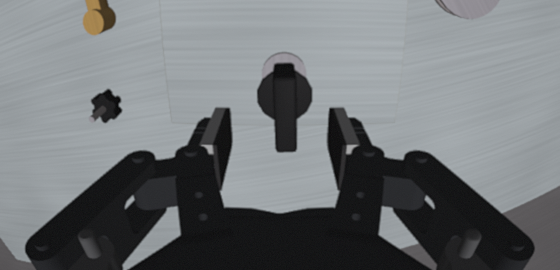

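The wing at about x=285 sits slightly right of the midpoint between the jaws (about 280), so I'll shift 2 mm in +y, go down and grip.

Request:
servo_tool:
  slide:
    - [0.001,0.002,-0.008]
    - [0.001,0.002,-0.018]
    - [0.001,0.002,-0.025]
    - [0.001,0.002,-0.029]
    - [0.001,0.002,-0.029]
  angular:
    - [0,-0.004,0]
    - [0,-0.004,0]
    - [0,-0.004,0]
    - [0,-0.004,0]
    - [0,-0.004,0]
  jaw: [55,55,55,55,55]

```text
time: 7.15
eef_pos: [0.57, -0.0126, 0.179]
eef_rot: [0.106, 0.994, 0.0, 0.0]
ft_force: [0.2, 0.1, 0.1]
finger_gap: 0.0471
```

Request:
servo_tool:
  slide:
    - [0,0,0]
    - [0,0,0]
    - [0,0,0]
    - [0,0,0]
    - [0,0,0]
  angular:
    - [0,0,0]
    - [0,0,0]
    - [0,0,0]
    - [0,0,0]
    - [0,0,0]
  jaw: [30,10,0,0,0]
  newtons: 50

```text
time: 7.65
eef_pos: [0.5703, -0.0125, 0.1793]
eef_rot: [0.106, 0.994, 0.0, 0.001]
ft_force: [-0.1, 0.6, 0.9]
finger_gap: 0.0108
```

Request:
servo_tool:
  slide:
    - [0,0,0]
    - [0,0,-0.002]
    - [0,0,-0.005]
    - [0,0,-0.008]
    - [0,0,-0.01]
  angular:
    - [0,0,0]
    - [0,0,0]
    - [0,0,0]
    - [0,0,0]
    - [0,0,0]
  jaw: [0,0,0,0,0]

```text
time: 8.15
eef_pos: [0.5703, -0.0125, 0.169]
eef_rot: [0.106, 0.994, 0.0, 0.001]
ft_force: [-0.7, 0.8, 4.3]
finger_gap: 0.0109
```

Request:
servo_tool:
  slide:
    - [0,0,-0.001]
    - [0,0,-0.002]
  angular:
    - [0,0,0]
    - [0,0,0]
  jaw: [0,0]

```text
time: 8.35
eef_pos: [0.5703, -0.0124, 0.1669]
eef_rot: [0.106, 0.994, 0.0, 0.001]
ft_force: [0.1, -0.3, 3.4]
finger_gap: 0.011
```

Request:
servo_tool:
  slide:
    - [0,0,-0.001]
    - [0,0,-0.002]
  angular:
    - [0,0,0]
    - [0,0,0]
  jaw: [0,0]

```text
time: 8.55
eef_pos: [0.5703, -0.0124, 0.165]
eef_rot: [0.106, 0.994, 0.0, 0.001]
ft_force: [-0.2, -0.4, 3.3]
finger_gap: 0.0109
```

Request:
servo_tool:
  slide:
    - [0,0,-0.001]
    - [0,0,-0.002]
  angular:
    - [0,0,0]
    - [0,0,0]
  jaw: [0,0]

```text
time: 8.75
eef_pos: [0.5703, -0.0124, 0.1629]
eef_rot: [0.106, 0.994, 0.0, 0.001]
ft_force: [-0.3, -0.2, 3.6]
finger_gap: 0.0106
```

Request:
servo_tool:
  slide:
    - [0,0,-0.001]
    - [0,0,-0.002]
  angular:
    - [0,0,0]
    - [0,0,0]
  jaw: [0,0]

```text
time: 8.95
eef_pos: [0.5704, -0.0124, 0.1609]
eef_rot: [0.106, 0.994, 0.0, 0.001]
ft_force: [-0.4, -0.4, 4.4]
finger_gap: 0.0106
```

Request:
servo_tool:
  slide:
    - [0,0,-0.001]
    - [0,0,-0.002]
  angular:
    - [0,0,0]
    - [0,0,0]
  jaw: [0,0]

```text
time: 9.15
eef_pos: [0.5703, -0.0125, 0.1589]
eef_rot: [0.106, 0.994, 0.0, 0.001]
ft_force: [-0.8, 0.2, 4.6]
finger_gap: 0.0106
```

Request:
servo_tool:
  slide:
    - [0,0,-0.001]
    - [0,0,-0.002]
  angular:
    - [0,0,0]
    - [0,0,0]
  jaw: [0,0]

```text
time: 9.35
eef_pos: [0.5704, -0.0124, 0.1568]
eef_rot: [0.106, 0.994, 0.0, 0.001]
ft_force: [-0.1, -0.3, 4.4]
finger_gap: 0.011
```

Request:
servo_tool:
  slide:
    - [0,0,-0.001]
    - [0,0,-0.002]
  angular:
    - [0,0,0]
    - [0,0,0]
  jaw: [0,0]

```text
time: 9.55
eef_pos: [0.5704, -0.0125, 0.1547]
eef_rot: [0.106, 0.994, 0.0, 0.001]
ft_force: [-0.7, -0.3, 5.3]
finger_gap: 0.0108
```

Request:
servo_tool:
  slide:
    - [0,0,-0.001]
    - [0,0,-0.002]
  angular:
    - [0,0,0]
    - [0,0,0]
  jaw: [0,0]

```text
time: 9.75
eef_pos: [0.5703, -0.0124, 0.1527]
eef_rot: [0.106, 0.994, 0.0, 0.001]
ft_force: [-1.4, -0.4, 5.9]
finger_gap: 0.011
```

Request:
servo_tool:
  slide:
    - [0,0,-0.001]
    - [0,0,-0.002]
  angular:
    - [0,0,0]
    - [0,0,0]
  jaw: [0,0]

```text
time: 9.95
eef_pos: [0.5704, -0.0124, 0.1507]
eef_rot: [0.106, 0.994, 0.0, 0.001]
ft_force: [-0.5, -0.7, 4.7]
finger_gap: 0.011
```

Request:
servo_tool:
  slide:
    - [0,0,-0.001]
    - [0,0,-0.002]
  angular:
    - [0,0,0]
    - [0,0,0]
  jaw: [0,0]

```text
time: 10.15
eef_pos: [0.5707, -0.0123, 0.15]
eef_rot: [0.106, 0.994, -0.0, 0.002]
ft_force: [-6.3, -2.0, 25.0]
finger_gap: 0.011
```

Request:
servo_tool:
  slide:
    - [0,0,-0.001]
    - [0,0,-0.0015]
  angular:
    - [0,0,0]
    - [0,0,0]
  jaw: [0,0]

```text
time: 10.35
eef_pos: [0.5707, -0.0122, 0.15]
eef_rot: [0.106, 0.994, -0.001, 0.002]
ft_force: [-6.4, -2.5, 23.0]
finger_gap: 0.0107
```

Request:
servo_tool:
  slide:
    - [0,0,-0.001]
    - [0,0,-0.0015]
  angular:
    - [0,0,0]
    - [0,0,0]
  jaw: [0,0]

```text
time: 10.55
eef_pos: [0.5707, -0.0122, 0.1501]
eef_rot: [0.107, 0.994, -0.001, 0.003]
ft_force: [-7.6, -0.8, 22.3]
finger_gap: 0.0111
```

Bottomed at TCP z=0.150, about 29 mm in, with a wrist force around 23 N including the spring. I'll ease off and turn clockwise.

Request:
servo_tool:
  slide:
    - [0,0,-0.0003]
    - [0,0,-0.0003]
    - [0,0,-0.0003]
    - [0,0,-0.0003]
    - [0,0,-0.0003]
  angular:
    - [0,0,0]
    - [0,0,-0.08]
    - [0,0,-0.18]
    - [0,0,-0.28]
    - [0,0,-0.38]
  jaw: [0,0,0,0,0]

```text
time: 11.05
eef_pos: [0.5705, -0.0122, 0.1502]
eef_rot: [0.294, 0.956, -0.002, 0.002]
ft_force: [-2.7, 0.2, 8.5]
finger_gap: 0.011
```

Request:
servo_tool:
  slide:
    - [0,0,-0.0003]
    - [0,0,-0.0003]
    - [0,0,-0.0003]
    - [0,0,-0.0003]
    - [0,0,-0.0003]
  angular:
    - [0,0,-0.12]
    - [0,0,-0.24]
    - [0,0,-0.36]
    - [0,0,-0.48]
    - [0,0,-0.6]
  jaw: [0,0,0,0,0]

```text
time: 11.55
eef_pos: [0.5706, -0.0121, 0.1502]
eef_rot: [0.566, 0.825, -0.002, 0.002]
ft_force: [-2.6, 0.2, 6.2]
finger_gap: 0.0106
```

Run:
```python
from h import *
s=read_state();X=Ro.from_quat(s["eef_rot"]).as_matrix()[:,0];y=np.arctan2(X[1],X[0]);print(s["eef_pos"],s["ft_force"],s["torque"],y,"turn",np.pi-.212-y,s["q"])
```

```text
[ 0.57055164 -0.01208398  0.15023107] [-2.58673332  0.2157597   6.23347127] [0.03771554 0.3790976  0.06359876] 1.93915121241522 turn 0.990441441174573 [ 0.36025141  0.56267597 -0.60441526  1.77145151  0.39510151  0.9309543
 -0.04433944]
```

Turn so far is 0.99. I need 0.58 more.

Request:
servo_tool:
  slide:
    - [0,0,-0.0003]
    - [0,0,-0.0003]
    - [0,0,-0.0003]
    - [0,0,-0.0003]
    - [0,0,-0.0003]
  angular:
    - [0,0,-0.13]
    - [0,0,-0.26]
    - [0,0,-0.39]
    - [0,0,-0.5]
    - [0,0,-0.58]
  jaw: [0,0,0,0,0]

```text
time: 12.05
eef_pos: [0.5707, -0.0121, 0.1503]
eef_rot: [0.779, 0.627, -0.003, 0.001]
ft_force: [-1.4, -0.4, 6.2]
finger_gap: 0.0109
```

Request:
servo_tool:
  slide:
    - [0,0,0]
    - [0,0,0]
    - [0,0,0]
  angular:
    - [0,0,0]
    - [0,0,0]
    - [0,0,0]
  jaw: [0,0,0]

```text
time: 12.35
eef_pos: [0.5707, -0.0121, 0.1503]
eef_rot: [0.779, 0.627, -0.003, 0.001]
ft_force: [-1.2, -0.5, 5.7]
finger_gap: 0.0109
```

Run:
```python
from h import *
s=read_state();X=Ro.from_quat(s["eef_rot"]).as_matrix()[:,0];y=np.arctan2(X[1],X[0]);print(s["eef_pos"],s["ft_force"],s["torque"],y,"turn",np.pi-.212-y,s["q"])
```

```text
[ 0.5707041  -0.0121098   0.15034413] [-1.1745738  -0.46881127  5.68352009] [ 0.04419194  0.30939536 -0.063469  ] 1.3547008489383707 turn 1.5748918046514222 [ 0.26006068  0.53657901 -0.44064935  1.76984039  0.28846172  0.90180556
 -0.52376394]
```

Request:
servo_tool:
  slide:
    - [0,0,0.001]
    - [0,0,0.0025]
    - [0,0,0.0035]
    - [0,0,0.0035]
  angular:
    - [0,0,0]
    - [0,0,0]
    - [0,0,0]
    - [0,0,0]
  jaw: [0,0,0,0]

```text
time: 12.75
eef_pos: [0.5707, -0.0121, 0.1537]
eef_rot: [0.779, 0.627, -0.003, 0.001]
ft_force: [-1.0, -0.4, 4.3]
finger_gap: 0.0107
```

Request:
servo_tool:
  slide:
    - [0,0,0]
    - [0,0,0]
    - [0,0,0]
    - [0,0,0]
    - [0,0,0]
  angular:
    - [0,0,0]
    - [0,0,0]
    - [0,0,0]
    - [0,0,0]
    - [0,0,0]
  jaw: [20,40,50,50,50]

```text
time: 13.25
eef_pos: [0.5707, -0.0121, 0.1536]
eef_rot: [0.779, 0.627, -0.003, 0.001]
ft_force: [0.9, -0.1, 0.1]
finger_gap: 0.0427
```

Request:
servo_tool:
  slide:
    - [0,0,0.02]
    - [0,0,0.05]
    - [0,0,0.08]
    - [0,0,0.11]
    - [0,0,0.13]
  angular:
    - [0,0,0]
    - [0,0,0]
    - [0,0,0]
    - [0,0,0]
    - [0,0,0]
  jaw: [50,50,50,50,50]

```text
time: 13.75
eef_pos: [0.5711, -0.0119, 0.2859]
eef_rot: [0.779, 0.627, -0.002, 0.002]
ft_force: [-0.3, 0.0, -0.1]
finger_gap: 0.0426
```

Run:
```python
from h import *
s=read_state();c=camera("wrist");d=camera("side")
b=cv2.resize(d["pixels"][140:300,190:340],None,fx=1.6,fy=1.6)
o=np.zeros((420,800,3),np.uint8);o[:,:560]=c["pixels"];o[:b.shape[0],560:]=b;save("w5",o)
```

```text
(no output)
```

View pics/w5.png

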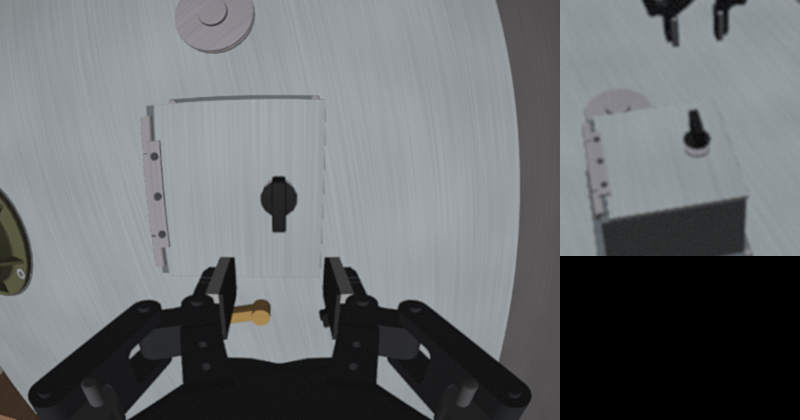

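The cover is shut, the wing at about (279,205) lies along the hinge, and the side view shows the knob sitting low over the cover. The arm is clear. I'll check the wing angle numerically, then hand in.

Run:
```python
from h import *
s=read_state();c=camera("wrist");g=cv2.cvtColor(c["pixels"],cv2.COLOR_RGB2GRAY);P=[]
for v in range(214,232,2):
    u=np.where(g[v,260:300]<60)[0]+260
    if 0<len(u)<20:P.append((wz(c,s,u.min(),v,.162)+wz(c,s,u.max(),v,.162))[:2]/2)
P=np.array(P);d=P[-1]-P[0];y=np.arctan2(d[1],d[0])%np.pi;t=(-.212-y)%np.pi;print("turn",t,len(P),s["ft_force"])
if 1.38<t<1.75: hand_in();print("handed in")
```

```text
turn 1.5467965265199097 9 [ 0.21270184  0.17107079 -0.26962358]
the job is handed in; nothing more can be done
handed in
```

The cover is shut, the stud is locked at a quarter turn, and the job is handed in. The arm had finished moving at about 14 s of the 48 s allowed.

- **Cover:** I swung it shut with the closed fingertips and pressed until it stopped, at about 17 N. The contact height matched the shut height of 116 mm.
- **Pushing the stud in:** I gripped the wing, which was already within about 0.03 rad of the slot line, and pushed in small steps. It bottomed about 29 mm in. The wrist force peaked at 25 N, which leaves roughly 18 N on the keeper once the expected spring force is taken off. That is closer to the 25 N limit than I wanted, because one 2 mm step met the hard stop.
- **Turning and letting go:** I eased off to about 6 N and turned it clockwise to 1.57 rad. It rose 3.5 mm while still held, then I released it and lifted clear.

**Last checks:**
- The wrist camera measured the wing at 1.55 rad from the slot line.
- The side view showed the knob still low over the cover.
- The wrist force was near zero.
- The wheel and the guide bar looked unmoved in the last picture. The star knob was not clearly visible there, but it was in place before the grasp and the arm did not go near it afterwards.
- No check failed.

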